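# Load the steam chest, shut its gate and cover its port

## Task

Load every loaf mould on the bench, upright and end first, through the mouth of the steam chest so that all of them stand one behind another under the hood, wholly past the gate. Then push the sliding gate shut until its spring catch snaps out behind it, and see that the loose round cover sits seated and level on the port on top of the hood. Leave the jug, the bottle and the clamp ring where they are.

Things in the scene. Friction and masses are not known exactly. Their poses are not given: they have to be found in the camera images.
- chest: fixed steel steam chest on the bench; place and yaw vary. Origin on the bench in the middle of the gate plane; +y runs along the lane INTO the hood, x across it, z up. Along y (mm): landing -122 to 0, gate panel -4 to 4, chamber walls from 8, hood roof from 30, end wall at 266. Chamber 59 wide inside, open only at the mouth (and a port too small for moulds). Room for four moulds plus 30 mm.
- mouth (a point): middle of the mouth, on the lane's floor (4 mm above the bench) in the gate plane; axes as the chest's. A mould is wholly past the gate when its centre is more than 33 mm from here along +y. A row of moulds can be pushed deeper by the mould behind. A 60 mm high stop post stands at x 40 to 46, y -10 to 10.
- landing (a point): on the lane's floor (4 mm), 70 mm outside the mouth in the middle of the open landing: a good spot to set a mould down; axes as the chest's. Low guide rails on both sides, tops 14 mm above the bench, 56 mm apart near the gate (y -44 to -8 of the chest) and flaring to about 80 mm apart at the outer end.
- hood_edge (a point): middle of the front edge of the clear plastic hood roof, at its underside, 30 mm in from the gate plane and 60 mm above the bench; axes as the chest's. The roof's top is 64 mm above the bench, 67 mm at a steel strip along this edge.
- port (a point): centre of the port's rim, at the top of a round collar (outer diameter 70, bore 61, 22 mm high) on the hood, 198 mm in from the gate plane and 86 mm above the bench; z up.
- gate (a joint): travel of the sliding gate, m: 0 fully open (panel beside the mouth on the chest's -x side), 0.090 fully shut against its stop. It shuts along the chest's +x, starts within 12 mm of open, stays where left, rubs with about 4 N; while its lug presses the catch back (0.061 to 0.086) about 10 N in all. The catch snaps out at about 0.086; once caught the gate cannot be drawn back.
- gate_tab (a point): centre of the black push tab on top of the gate panel: 12 mm along the chest's x, 24 mm along its y, 30 mm high, from 58 to 88 mm above the bench (this point at 73); moves with the gate. The steel panel below is 72 mm long (x), 8 thick (y), 52 high. Push the tab's -x face towards +x.
- catch (a joint): the gate's spring catch, m: 0 sprung out, larger pressed back (up to 0.008 as the gate's lug passes). It reads 0 both before the lug reaches it and after it has snapped out behind the lug, so look at the gate's travel too. Its black housing stands beside the landing at x -51 to -33, y -34 to -18 of the chest, top at 38 mm; its small knob reaches to y -43, or -51 pressed.
- mould1: an open-topped aluminium loaf mould, 48 mm wide (its x) by 58 mm long (its y) by 42 mm high, walls and bottom 3 mm, 0.11 to 0.22 kg; origin at the centre of its underside, z up. Three or four moulds are present; an absent one reads None. The four are all alike and either end may go first.
- mould2: an open-topped aluminium loaf mould, 48 mm wide (its x) by 58 mm long (its y) by 42 mm high, walls and bottom 3 mm, 0.11 to 0.22 kg; origin at the centre of its underside, z up. Three or four moulds are present; an absent one reads None. The four are all alike and either end may go first.
- mould3: an open-topped aluminium loaf mould, 48 mm wide (its x) by 58 mm long (its y) by 42 mm high, walls and bottom 3 mm, 0.11 to 0.22 kg; origin at the centre of its underside, z up. Three or four moulds are present; an absent one reads None. The four are all alike and either end may go first.
- mould4: an open-topped aluminium loaf mould, 48 mm wide (its x) by 58 mm long (its y) by 42 mm high, walls and bottom 3 mm, 0.11 to 0.22 kg; origin at the centre of its underside, z up. Three or four moulds are present; an absent one reads None. The four are all alike and either end may go first.
- cover: the loose round steel cover, 0.15 kg: a disc of diameter 80 and 4 mm thick with a locating boss of diameter 55 and 6 mm high under it and a black knob of diameter 22 and 22 mm high on it; 32 mm high in all. Origin at the centre of the boss's underside, z up. It starts on the bench, boss down. Seated on the port, the disc lies on the rim and the origin is 6 mm below port.
- jug: bystander: a steel mug-shaped jug, diameter 80 and 75 mm high, with a handle; origin at the centre of its underside. Leave it alone.
- bottle: bystander: a white plastic bottle with a blue cap, diameter 60 and 160 mm high; origin at the centre of its underside. Leave it alone.
- clamp: bystander: a steel pipe clamp ring lying flat, diameter 64, bore 44, 18 mm high; origin at the centre of its underside. Leave it alone.
Not all that is in view belongs to the job. What is shaped like the mould4 but orange or red is not meant.

How it is judged (in metres and radians):
On the way, in this order (a step that is already met when the one before it is completed fails the run):
1. every mould stands upright in the chamber, wholly past the gate (y of mould1 in the frame of mouth between 0.032 and 0.266 m and x of mould1 in the frame of mouth between -0.02 and 0.02 m and z of mould1 in the frame of mouth between -0.005 and 0.006 m and angle between each of mould1, mould2, mould3, mould4's own z axis and vertical below 0.1 rad and y of mould2 in the frame of mouth between 0.032 and 0.266 m and x of mould2 in the frame of mouth between -0.02 and 0.02 m and z of mould2 in the frame of mouth between -0.005 and 0.006 m and y of mould3 in the frame of mouth between 0.032 and 0.266 m and x of mould3 in the frame of mouth between -0.02 and 0.02 m and z of mould3 in the frame of mouth between -0.005 and 0.006 m and y of mould4 in the frame of mouth between 0.032 and 0.266 m and x of mould4 in the frame of mouth between -0.02 and 0.02 m and z of mould4 in the frame of mouth between -0.005 and 0.006 m), for 0.1 s.
2. the gate is shut with its catch sprung out behind it (value of joint gate above 0.0845 m and value of joint catch below 0.002 m), for 0.2 s.
At the end, for the whole second after the job is handed in: Every mould stands upright (0.1 rad) on the chamber floor, its centre over 32 mm past the gate plane; the gate is within 5.5 mm of fully shut with its catch out behind it; the cover sits on the port rim within 5 mm of centre, level within 0.045 rad; all at rest (all of step 1 and all of step 2 and horizontal distance between cover and port below 0.005 m and z of cover in the frame of port between -0.009 and -0.0035 m and angle between cover's own z axis and vertical below 0.045 rad and linear speed of each of mould1, mould2, mould3, mould4, cover below 0.02 m/s); the robot touches nothing.
It fails at once if the jug is knocked away (more than 30 mm) (distance of jug from where it was at the start of the episode above 0.03 m).
It fails at once if the bottle is knocked away (more than 30 mm) (distance of bottle from where it was at the start of the episode above 0.03 m).
It fails at once if the clamp is knocked away (more than 30 mm) (distance of clamp from where it was at the start of the episode above 0.03 m).
Of mould1, mould2, mould3, mould4 only 3 to 4 are there at a start; the rules pass over those that are not, and their reading is None.
At some moment in a run one of mould1, mould2, mould3, mould4, cover may be knocked a few centimetres aside while the robot is not near it.
Once in a run the grip may slacken for a moment while it holds something.
It also fails if it takes over 210 s, if anything falls off the work surface, if the arm or the gripper's body presses on something with over 40 N, if the wrist force passes 120 N, or if a joint passes its speed limit or range.

## Robot

A 7-joint arm with a two-finger parallel gripper is mounted at the origin on the work surface. World frame = base frame: x ahead of the robot, y to its left, z up, the work surface at z = 0. Lengths are in mm, angles in rad, forces in N, time in s.
With the tool pointing down it reaches from about 425 to 1025 mm from the base axis. Payload 9.4 kg.
Tool frame: the origin (TCP) lies between the finger pads; the fingertips stand 17 mm ahead of it and the grasp point (between the pads) lies 2 mm behind it; z points along the fingers, y is the line along which they close (so a half turn about z gives the same grasp; the last joint's range is limited). The gripper opens to 93 mm and grips with 3 to 60 N. Pads are 15 mm wide; open, the fingers measure 128 mm over their backs; the gripper's body (75 mm by 188 mm) begins 65 mm behind the grasp point.
Start: joints at [1.045, 0.599, -0.003, 1.599, 0.002, 0.943, -0.08], TCP at [314.558, -653.206, 235.618] pointing down, gripper open.
Joint ranges: [-2.57, 2.57], [-0.35, 1.97], [-1.29, 1.29], [0.11, 2.56], [-1.05, 4.19], [0.11, 1.86], [-2.63, 2.63]. Speed limits (rad/s): [2.22, 2.22, 3.01, 3.01, 3.14, 3.14, 3.14].

## Interface

Orientations are given as a unit quaternion [w, x, y, z].
In Python, from cell import env, imaging gives the robot as it stands. The module is installed in compiled form; this text tells all that it offers.
- The arm moves only by the shell command python3 -m inch 'ROWS' [FORCE]. ROWS is JSON, a list of rows, each a list of 5 numbers: the finger opening in mm, from 0 to 93, then the shift along the world's x, y, z scaled (see below), then the turn about the world's z scaled (see below). A call has 1 to 10 rows; each row is the pose to reach, as a shift and turn from the pose commanded when the call began; what a row does not reach only later rows make up. The controller multiplies each number of a shift by 100 mm and each number of a turn by pi/4 rad. A row lasts 1/10 s, in which the tool goes at most 50 mm and 8.59 degrees, less where a joint would pass 70% of its speed; a pose out of reach is approached as far as the arm can. A call with a number of a shift or a turn outside -1 to 1 is refused whole. A call with a gripper value outside its range is refused whole. The fingers move at their own pace and stop on an object; FORCE is the grip in N (left out, the last holds). Time passes only in rows, so rows that repeat a pose let the fingers close. It gives the time, the measured TCP pose, the force, the opening and the grip force at its end, in the units of the state.
- env.get_obs(): the state, without advancing time (a new reading comes with each control period).
- imaging.grab_frame(name): name is "side" or "top" or "wrist"; returns (picture, depth): 384x512x3 uint8, blue, green, red; 384x512 float32, mm along the optical axis (not along the pixel's ray), 0 where there is no reading.
- imaging.calibration(name): a dict with "vertical_fov" (degrees; the focal length in pixels is half the picture's height over the tangent of half this angle, whatever the lens; pixels are square), "cx", "cy" (the principal point, pixels), "position" and "attitude" of the camera in the world; the wrist camera has in their place "tool_from_camera" (4x4, takes a point from camera to tool coordinates, whose origin is the TCP and whose axes are the flange's). Camera axes: x right, y down, z forward; pixel columns grow to the right and rows downward; lengths in mm; the calibration is good to about 2 mm. A picture is of the moment at which its call begins: read the wrist's pose just before it. calibration takes no time and is no camera call.
- env.finish_job(): hands the job in; it is judged then, once.
The state is a dict: "time": time; "q": joint angles; "joint_vel": joint speeds; "effort": joint torques, N m; "ee_pos": TCP position; "eef_rot": TCP orientation; "force": force on the tool from outside, world axes, zero at the start; "moment": the same for the moment, N m; "opening": opening from 0.0 (shut) to 1.0 (fully open); "grasp_force": force on a finger pad.
Only numpy, scipy, OpenCV 4.12 (cv2) and the standard library are available. Lean on these libraries where they do the work, as an engineer would, in place of code of your own. Each camera call takes 0.05 s, during which the arm holds its last target. There are 200 camera calls.

## Working session

There is one attempt and no reset: what is moved stays moved. The work goes in short steps, Python scripts to look and compute and a shell command to move; the robot and the scene stay as the last step left them, time stands still between calls to the robot, and variables do not carry over. Pictures are saved under pics/ and viewed, at most 16 in all, crops included, and the job is handed in when it is done.

```bash
mkdir -p pics; ls
cat > h.py <<'E'
from cell import env, imaging
import numpy as np, cv2
from scipy.spatial.transform import Rotation as R
def cam(n):
    c=imaging.calibration(n); f=192/np.tan(np.radians(c['vertical_fov'])/2)
    if n=='wrist':
        o=env.get_obs(); q=o['eef_rot']; T=np.eye(4); T[:3,:3]=R.from_quat([q[1],q[2],q[3],q[0]]).as_matrix(); T[:3,3]=o['ee_pos']
        M=T@np.array(c['tool_from_camera'])
        return f,c['cx'],c['cy'],M[:3,:3],M[:3,3]
    a=np.array(c['attitude'])
    Rm=a if a.shape==(3,3) else R.from_quat([a[1],a[2],a[3],a[0]]).as_matrix()
    return f,c['cx'],c['cy'],Rm,np.array(c['position'])
def ray(C,u,v,z):
    f,cx,cy,Rm,p=C; d=Rm@np.array([(u-cx)/f,(v-cy)/f,1]); return p+d*(z-p[2])/d[2]
def cloud(C,D):
    f,cx,cy,Rm,p=C; v,u=np.mgrid[:384,:512]; P=np.stack([(u-cx)/f*D,(v-cy)/f*D,D],-1); return P@Rm.T+p
E
python3 - <<'E'
from h import *
print(env.get_obs())
for n in ['top','side','wrist']:
    print(n,imaging.calibration(n))
    C=cam(n); im,d=imaging.grab_frame(n); cv2.imwrite(f'pics/{n}0.png',im); np.savez(f'{n}0.npz',im=im,d=d)
E
```

```text
pics
{'time': 0.0, 'q': array([ 1.04530919,  0.60014675, -0.00255156,  1.60014056,  0.00184363,
        0.94290292, -0.07981215]), 'joint_vel': array([ 0.00198929, -0.00061534, -0.00040398, -0.00056262, -0.00115398,
       -0.00109373, -0.00013741]), 'effort': array([-3.30819475e-04, -7.65061069e+01,  1.49669722e+00, -2.52350646e+01,
       -5.25877741e-02,  1.68292166e-02,  1.49846915e-04]), 'ee_pos': array([ 314.33220769, -652.79002998,  234.74041046]), 'eef_rot': array([-7.53641683e-04,  9.74920137e-01,  2.22553564e-01, -2.62439895e-04]), 'force': array([-0.55483162,  0.02780694,  0.71319731]), 'moment': array([-0.03778227, -0.0356977 , -0.00157358]), 'grasp_force': 0.0, 'opening': 0.9968208344598382}
top {'vertical_fov': 42.14083751576679, 'cx': 254.51966077010803, 'cy': 184.18929373875633, 'position': array([ 288.29503937,   52.1354504 , 1416.46186506]), 'attitude': array([-0.06231281,  0.71040395, -0.69770029,  0.0682469 ])}
side {'vertical_fov': 44.435266181981916, 'cx': 254.68234341776815, 'cy': 190.38211157254747, 'position': array([-19.95992879, 897.63342582, 873.44570516]), 'attitude': array([ 0.12813499, -0.2615239 ,  0.85933361, -0.42039555])}
wrist {'vertical_fov': 71.44130232647086, 'cx': 257.4629335992308, 'cy': 195.84421127397184, 'tool_from_camera': array([[-6.79264993e-04, -9.58606576e-01, -2.84733157e-01,
         7.92521805e+01],
       [ 9.99997456e-01, -3.87091697e-05, -2.25529196e-03,
        -4.94968937e-01],
       [ 2.15091592e-03, -2.84733965e-01,  9.58604164e-01,
        -1.47752360e+02],
       [ 0.00000000e+00,  0.00000000e+00,  0.00000000e+00,
         1.00000000e+00]])}
```

View pics/top0.png

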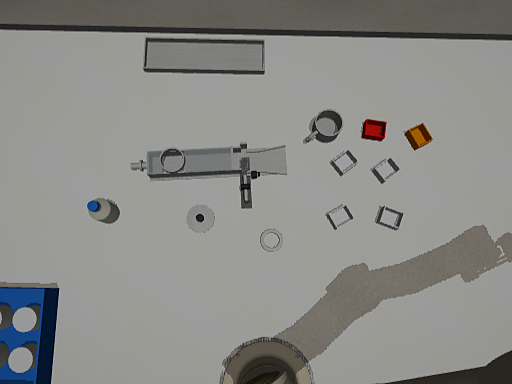

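View pics/side0.png

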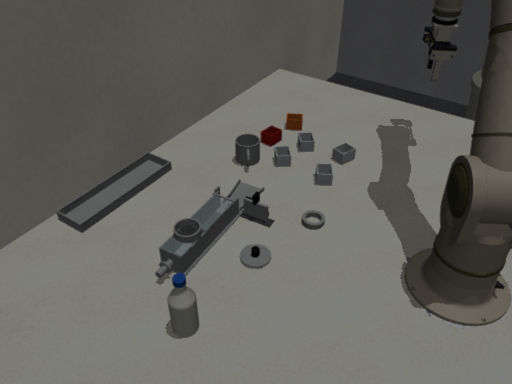

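The top view shows the chest: port at (172,160), gate tab area at (246,190), and landing at (270,160). It also shows four aluminium moulds at (343,162), (385,170), (339,216) and (389,217), the cover at (201,218), the jug at (326,124) and the clamp at (271,240). The red and orange decoys are at (374,130) and (418,136). The side view agrees.

```bash
cat >> h.py <<'E'
def blobs(n,im,d,C,zmin=18,zmax=60,amin=60,box=None):
    P=cloud(C,d); m=((P[...,2]>zmin)&(P[...,2]<zmax)&(d>0)).astype(np.uint8)
    if box: m&=((P[...,0]>box[0])&(P[...,0]<box[1])&(P[...,1]>box[2])&(P[...,1]<box[3])).astype(np.uint8)
    k,l,s,_=cv2.connectedComponentsWithStats(m); out=[]
    for i in range(1,k):
        if s[i,4]<amin: continue
        p=P[l==i]; zt=np.percentile(p[:,2],90); t=p[p[:,2]>zt-8]
        r=cv2.minAreaRect(t[:,:2].astype(np.float32)); hs=cv2.cvtColor(im,cv2.COLOR_BGR2HSV)[l==i]
        print(s[i,:4],s[i,4],'c',np.round(r[0],1),'size',np.round(r[1],1),'ang',round(r[2],1),'ztop',round(zt,1),'sat',int(np.median(hs[:,1]))); out.append(r)
    return out
E
python3 - <<'E'
from h import *
z=np.load('top0.npz'); C=cam('top'); blobs('top',z['im'],z['d'],C,20,200,20,(200,1000,-700,500))
P=cloud(C,z['d'])
for u,v in [(172,152),(172,172),(160,160),(246,148),(246,172),(246,185),(246,200),(255,175),(270,160),(280,160),(200,218),(300,200)]: print(u,v,np.round(P[v,u],1))
big=cv2.resize(z['im'][130:220,120:300],None,fx=4.4,fy=4.4,interpolation=cv2.INTER_CUBIC); cv2.imwrite('pics/chest.png',big)
E
```

```text
[143  37 122  36] 758 c [940.  200.5] size [105.4 359.9] ang 0.1 ztop 32.8 sat 6
[306 109  37  34] 487 c [ 719.8 -158.7] size [83.7 80.4] ang 84.4 ztop 75.4 sat 6
[363 119  24  21] 195 c [ 715.7 -301.6] size [59.1 51.5] ang 82.0 ztop 44.2 sat 251
[406 123  27  26] 216 c [ 699.2 -430.3] size [58.5 51.6] ang 27.9 ztop 43.6 sat 255
[130 142 117  36] 2277 c [607.6 205.5] size [ 77.  284.3] ang 7.0 ztop 69.1 sat 6
[332 149  27  26] 157 c [ 617.7 -213.8] size [47.6 60.8] ang 38.5 ztop 43.5 sat 6
[373 157  28  26] 163 c [ 597.3 -333. ] size [47.8 61.8] ang 37.2 ztop 44.0 sat 5
[241 171  19  32] 196 c [532.2  68.9] size [10.7 21.9] ang 1.8 ztop 87.6 sat 8
[ 87 198  32  26] 575 c [460. 455.] size [27.3 25.8] ang 64.9 ztop 157.9 sat 25
[327 204  28  26] 135 c [ 459.7 -199.4] size [47.8 59. ] ang 30.3 ztop 44.8 sat 5
[378 206  27  24] 192 c [ 459.8 -340.3] size [60.1 49.5] ang 69.9 ztop 44.4 sat 6
[196 214   8   8] 50 c [450.1 194.7] size [20. 19.] ang 8.8 ztop 34.9 sat 21
172 152 [631.  276.4  53.3]
172 172 [567.6 269.1  81.9]
160 160 [599.5 302.6  86.7]
246 148 [658.4  69.2   9. ]
246 172 [587.8  67.8   5.3]
246 185 [534.6  66.2  86. ]
246 200 [497.2  65.6  61.4]
255 175 [572.5  41.8  38.5]
270 160 [624.1  -1.2   8.1]
280 160 [626.  -30.5   2.4]
200 218 [449.1 193.5  27.6]
300 200 [509.6 -89.2  -0.6]
```

View pics/chest.png

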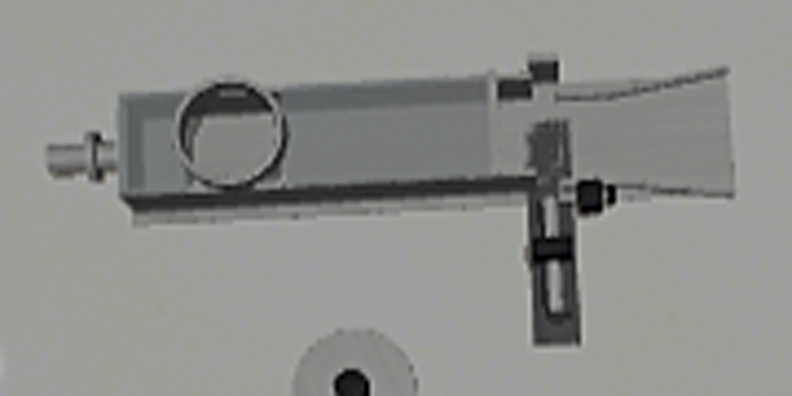

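```bash
python3 - <<'E'
from h import *
C=cam('top')
def b(u,v,z): return ray(C,u/4.4+120-.4,v/4.4+130-.4,z)[:2]
port=b(232,133,86); tab=b(553,248,88)
A,B=b(120,95,64),b(490,75,64); D,E=b(125,195,64),b(530,178,64)
print(port,tab,[np.degrees(np.arctan2(*( (q-p)*[-1,1]))) for p,q in((A,B),(D,E),(b(555,97,14),b(730,70,14)))])
print('roof mid front',(b(490,75,64)+b(492,195,64))/2)
for yaw in (.03,.05,.07):
    ey=np.array([-np.sin(yaw),np.cos(yaw)]); ex=np.array([np.cos(yaw),np.sin(yaw)]); O=port-198*ey; print(yaw,O,'tab local',(tab-O)@ex,(tab-O)@ey)
print(cam('side')[4])
E
python3 -m inch '[[93,0.1,0.4,0.3,0.2],[93,0.2,0.8,0.6,0.4],[93,0.3,1,1,0.6],[93,0.3,1,1,0.8],[93,0.3,1,1,1]]'
python3 -m inch '[[93,0.1,0.5,0,0.2],[93,0.2,1,0,0.4],[93,0.2,1,0,0.48]]'
python3 -m inch '[[93,0.1,0.5,0,0],[93,0.2,1,0,0],[93,0.2,1,0,0]]'
python3 -m inch '[[93,0.1,0.5,0,0],[93,0.2,0.7,0,0],[93,0.2,0.7,0,0],[93,0.2,0.7,0,0]]'
```

```text
[600.78477237 269.12690488] [531.50183319  68.02917772] [np.float64(-175.6718497660975), np.float64(-176.43603170826012), np.float64(-169.8420157980798)]
roof mid front [608.04491788 109.04341473]
0.03 [606.72388141  71.21599819] tab local -75.2837911167915 -0.9290635505175886
0.05 [610.68064789  71.37435332] tab local -79.247050898017 0.6162963819716675
0.07 [614.63345615  71.61180683] tab local -83.17861291549661 2.240607164160505
[-19.95992879 897.63342582 873.44570516]
time: 0.65
ee_pos: [345.5, -552.6, 337.4]
eef_rot: [0.001, 0.823, 0.567, -0.0]
force: [-0.4, -0.4, 0.2]
opening: 0.998
grasp_force: 0.0
time: 0.95
ee_pos: [366.5, -447.0, 336.0]
eef_rot: [-0.001, 0.701, 0.713, 0.001]
force: [0.4, -0.8, 0.7]
opening: 0.997
grasp_force: 0.0
time: 1.25
ee_pos: [385.9, -347.3, 336.0]
eef_rot: [-0.0, 0.703, 0.711, 0.001]
force: [-0.7, -0.0, 0.2]
opening: 1.002
grasp_force: 0.0
time: 1.65
ee_pos: [404.5, -283.5, 335.7]
eef_rot: [0.0, 0.705, 0.709, -0.0]
force: [0.0, -0.6, 0.0]
opening: 1.001
grasp_force: 0.0
```

```bash
python3 -m inch '[[93,0.4,0.4,0,0],[93,0.8,0.8,0,0],[93,1,1,0,0.06]]'
python3 -m inch '[[93,0.4,0.4,0,0],[93,0.8,0.8,0,0],[93,1,1,0,0]]'
python3 -m inch '[[93,0,0.5,-0.2,0],[93,0,0.9,-0.4,0],[93,0,0.9,-0.4,0],[93,0,0.9,-0.4,0]]'
cat >> h.py <<'E'
def snap(name,tag):
    C=cam(name); im,d=imaging.grab_frame(name); cv2.imwrite(f'pics/{tag}.png',im); np.savez(f'{tag}.npz',im=im,d=d,f=C[0],cx=C[1],cy=C[2],R=C[3],p=C[4]); return C,im,d
def load(tag):
    z=np.load(tag+'.npz'); return (z['f'],z['cx'],z['cy'],z['R'],z['p']),z['im'],z['d']
E
python3 -c "
from h import *
snap('wrist','w1')"
```

```text
time: 1.95
ee_pos: [505.8, -183.4, 335.6]
eef_rot: [0.0, 0.689, 0.725, 0.0]
force: [0.2, -1.1, -0.7]
opening: 0.999
grasp_force: 0.0
time: 2.25
ee_pos: [606.3, -83.1, 335.1]
eef_rot: [-0.0, 0.689, 0.725, -0.0]
force: [0.0, -1.2, 0.6]
opening: 1.003
grasp_force: 0.0
time: 2.65
ee_pos: [604.6, 6.1, 294.7]
eef_rot: [-0.0, 0.688, 0.726, -0.001]
force: [-0.0, -0.6, 0.4]
opening: 1.0
grasp_force: 0.0
```

View pics/w1.png

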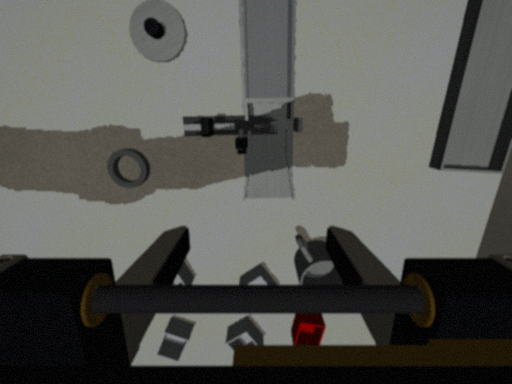

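The wrist view shows the landing's outer end from (245,198) to (294,198), the hood strip from (246,99) to (297,99), and the gate with its tab at (207,126). The catch is at (241,145), the clamp at (128,167) and the cover knob at (154,28).

Run:
```python
from h import *
C,im,d=load('w1'); P=cloud(C,d)
L,Rr=ray(C,245,198,4)[:2],ray(C,294,198,4)[:2]
S,T=ray(C,246,99,67)[:2],ray(C,297,99,67)[:2]
print('landing end',L,Rr,'strip',S,T)
a=(L+Rr)/2;b=(S+T)/2; print('yaw',np.arctan2(-(b-a)[0],(b-a)[1]),'len',np.linalg.norm(b-a), 'O',a+(b-a)*122/152)
print('tab',ray(C,207,120,88),'z',P[120:130:3,207,2],'roofz',P[60,270],'floor',P[180,270])
# edges of hood walls rows, via height
for v in range(5,100,10):
    z=P[v,200:340,2]; i=np.where(z>45)[0]; 
    if len(i): print(v,i[0]+200,i[-1]+200,np.round(P[v,i[0]+200],0),np.round(P[v,i[-1]+200],0))
```

```text
landing end [584.79932195 -48.54828425] [668.76026803 -44.097962  ] strip [583.04854083 107.78380382] [650.48376515 111.28758758]
yaw 0.06415997448522023 len 156.1801665746948 O [618.7425297   78.77408672]
tab [535.25975538  78.71214742  88.        ] z [85.40727487 86.29865289 86.29354241 85.06805393] roofz [611.86144269 156.96091717  62.69916482] floor [625.68748562 -15.11926462   2.1215541 ]
5 241 295 [572. 216.  62.] [600.  86. 442.]
15 242 320 [574. 205.  64.] [600.  86. 442.]
25 234 295 [600.  86. 442.] [640. 198.  63.]
35 242 308 [575. 184.  63.] [600.  86. 442.]
45 243 332 [576. 173.  61.] [600.  86. 442.]
55 243 294 [577. 161.  64.] [642. 164.  64.]
65 237 309 [600.  86. 442.] [600.  86. 442.]
75 244 294 [579. 137.  63.] [644. 141.  62.]
85 244 294 [580. 125.  63.] [645. 129.  63.]
95 244 294 [580. 113.  62.] [647. 116.  63.]
```

```bash
python3 -m inch '[[75,0,-0.5,0,0],[75,0.05,-1,-0.2,0],[75,0.05,-1,-0.2,0]]'
python3 -m inch '[[75,0,-0.5,0,0.18],[75,0.07,-1,-0.3,0.36],[75,0.08,-1.0,-0.6,0.55],[75,0.08,-1,-0.8,0.7],[75,0.08,-1,-0.8,0.7],[75,0.08,-1,-0.8,0.7]]'
cat >> h.py <<'E'
def near(tag,zmin=25,zmax=60,rad=120):
    C,im,d=snap('wrist',tag); o=env.get_obs(); e=o['ee_pos']; q=o['eef_rot']; ta=np.degrees(2*np.arctan2(q[2],q[1]))
    print('tcp',np.round(e,1),'tool x ang',round(ta,1),'t',o['time'])
    for r in blobs('w',im,d,C,zmin,zmax,150,(e[0]-rad,e[0]+rad,e[1]-rad,e[1]+rad)):
        a=r[2] if r[1][0]<r[1][1] else r[2]+90   # width axis dir
        t=(a+90-ta+90)%180-90
        print('  d',np.round(np.array(r[0])-e[:2],1),'turn deg',round(t,1),'units',round(t/45,3))
E
python3 -c "
from h import *
near('w2')"
```

```text
time: 3.0
ee_pos: [608.6, -103.8, 273.9]
eef_rot: [0.001, 0.693, 0.721, -0.002]
force: [-0.5, -0.3, -0.9]
opening: 0.821
grasp_force: 0.0
time: 3.6
ee_pos: [617.5, -194.7, 196.2]
eef_rot: [0.0, 0.468, 0.884, -0.0]
force: [-0.0, -0.2, -0.0]
opening: 0.806
grasp_force: 0.0
tcp [ 618.  -194.1  197. ] tool x ang 124.2 t 3.65
[338 148  18  23] 186 c [ 681.  -110.1] size [ 9.6 18.1] ang 36.7 ztop 58.8 sat 20
[226 173  45  52] 726 c [ 617.  -213.2] size [48.  58.8] ang 38.5 ztop 41.0 sat 12
[308 172  39  55] 538 c [ 687.  -158.2] size [15.8 72.7] ang 2.8 ztop 57.2 sat 25
[252 262  47  23] 369 c [ 704.8 -279.3] size [57.4 28.6] ang 36.4 ztop 40.4 sat 255
  d [63. 84.] turn deg 2.4 units 0.054
  d [ -1.1 -19.1] turn deg 4.3 units 0.095
  d [69.  35.9] turn deg -31.4 units -0.699
  d [ 86.8 -85.2] turn deg -87.9 units -1.952
```

View pics/w2.png

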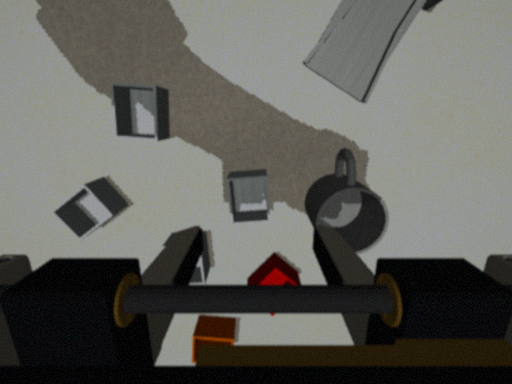

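Mould A is at (248,195), between the decoy at (274,283) and the jug at (345,205), and there is room for the fingers.

```bash
python3 -m inch '[[75,0,-0.19,-0.4,0.095],[75,-0.01,-0.19,-0.8,0.095],[75,-0.01,-0.19,-1,0.095],[75,-0.01,-0.19,-1,0.095]]' 
python3 -m inch '[[75,0,0,-0.3,0],[75,0,0,-0.6,0],[75,0,0,-0.61,0],[75,0,0,-0.61,0]]' 
python3 -m inch '[[40,0,0,0,0],[40,0,0,0,0],[40,0,0,0,0],[40,0,0,0,0],[40,0,0,0,0],[40,0,0,0,0]]' 30
python3 -m inch '[[40,0,0,0.2,0],[40,0,0,0.5,0],[40,0,0,0.8,0],[40,0,0,0.8,0]]'
python3 -c "
from h import *
C,im,d=snap('top','t1'); blobs('t',im,d,C,20,200,60,(400,700,-450,0))"
```

```text
time: 4.05
ee_pos: [615.9, -212.1, 94.6]
eef_rot: [-0.001, 0.433, 0.901, -0.001]
force: [0.9, -0.7, 0.2]
opening: 0.807
grasp_force: 0.0
time: 4.45
ee_pos: [617.7, -212.1, 36.5]
eef_rot: [0.001, 0.433, 0.902, 0.0]
force: [-0.4, 0.7, 0.8]
opening: 0.807
grasp_force: 0.0
time: 5.05
ee_pos: [616.8, -212.5, 35.4]
eef_rot: [0.0, 0.432, 0.902, -0.0]
force: [-2.5, 0.1, 6.2]
opening: 0.514
grasp_force: 30.0
time: 5.45
ee_pos: [618.3, -212.5, 118.1]
eef_rot: [0.003, 0.433, 0.902, 0.001]
force: [-0.0, -0.3, -1.7]
opening: 0.514
grasp_force: 30.0
[306 130  54  42] 464 c [ 608.9 -190.7] size [116.8  28.8] ang 39.4 ztop 160.6 sat 7
[328 204  27  26] 134 c [ 459.8 -199.6] size [47.7 59.2] ang 30.3 ztop 44.3 sat 8
[378 206  27  24] 193 c [ 459.9 -340.4] size [60.1 49.3] ang 70.7 ztop 43.4 sat 6
```

```bash
python3 -m inch '[[40,0,0.4,0,-0.18],[40,0.02,0.8,0,-0.36],[40,0.04,1,0,-0.54],[40,0.04,1,0,-0.72],[40,0.04,1,0,-0.776]]'
python3 -m inch '[[40,0,0.4,0,0],[40,0,0.8,0,0],[40,0,1,0,0],[40,0,1,0,0]]'
python3 -m inch '[[40,0,0.17,0,0],[40,0,0.17,-0.3,0],[40,0,0.17,-0.5,0],[40,0,0.17,-0.5,0]]'
python3 -c "
from h import *
C,im,d=snap('wrist','w3'); print(env.get_obs()['ee_pos'],env.get_obs()['eef_rot'])"
```

```text
time: 6.0
ee_pos: [619.8, -110.8, 113.1]
eef_rot: [-0.001, 0.684, 0.729, -0.001]
force: [0.0, -0.2, -2.4]
opening: 0.515
grasp_force: 30.0
time: 6.4
ee_pos: [619.7, -7.7, 113.2]
eef_rot: [-0.001, 0.681, 0.732, 0.0]
force: [-0.1, 0.4, -2.2]
opening: 0.516
grasp_force: 3.0
time: 6.8
ee_pos: [618.6, 4.2, 61.6]
eef_rot: [-0.002, 0.683, 0.73, -0.002]
force: [-0.0, 0.0, -1.2]
opening: 0.512
grasp_force: 30.0
[619.43477634   4.36958109  63.10608902] [-0.00102508  0.68328308  0.73015153 -0.00139082]
```

View pics/w3.png

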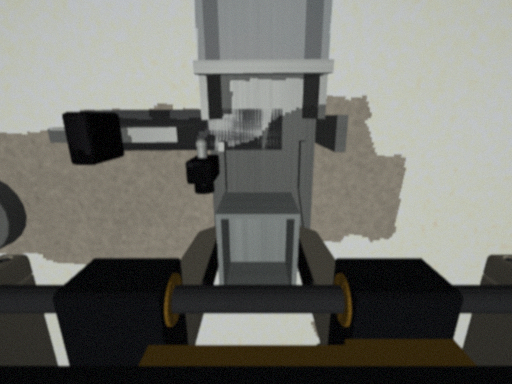

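The mould is held over the landing with its rim at (217–299,196). The strip runs from (194,66) to (333,66), the tab is at (92,137) and the post at (333,132). The grip sagged briefly, so I'm checking how high the mould hangs.

Run:
```python
from h import *
C,im,d=load('w3'); P=cloud(C,d)
S,T=ray(C,194,73,67)[:2],ray(C,333,73,67)[:2]
print('strip front',S,T,(S+T)/2, np.arctan2(T[1]-S[1],T[0]-S[0]))
L,Rr=ray(C,213,150,14)[:2],ray(C,311,150,14)[:2]; print('rail?',L,Rr,(L+Rr)/2)
m=(P[...,2]>45)&(P[...,2]<90)&(P[...,1]<45)&(P[...,1]>-40)&(P[...,0]>585)&(P[...,0]<655)
p=P[m]; print('z pct',np.percentile(p[:,2],[5,50,80,90,95,99]))
t=p[(p[:,2]>60)]; print(cv2.minAreaRect(t[:,:2].astype(np.float32)),len(t))
print('tab',ray(C,95,115,88), 'tab px depth',P[120,80:110:6])
print('roof',P[20,200:340:12])
for v in (100,110,120,140,150,160,170): 
    print(v,[(u,int(P[v,u,0]),int(P[v,u,2])) for u in range(195,330,6)])
```

```text
strip front [580.54801493 102.46312321] [648.40669194 106.865667  ] [614.47735343 104.66439511] 0.0647873273156905
rail? [581.86419506  58.78089793] [652.83957699  63.50579736] [617.35188602  61.14334765]
z pct [47.19187281 65.39852743 72.78055095 82.01799417 86.10206522 89.27360807]
((620.2495727539062, 7.665243148803711), (70.11434936523438, 50.730323791503906), 2.1347005367279053) 3117
tab [542.24649863  80.05666033  88.        ] tab px depth [[534.9481043   77.46388853  87.25853507]
 [536.86084757  77.57767029  86.07101118]
 [537.42133566  77.57839935  82.55622119]
 [538.08992481  77.58547142  78.9658203 ]
 [537.89129964  77.51659034  73.54777807]]
roof [[582.40901464 126.67812186  62.47768942]
 [588.29014772 126.84638195  63.15756906]
 [593.83463025 127.62335871  61.77024518]
 [599.59062711 128.07995237  61.47813288]
 [605.47668947 127.95879768  63.10837373]
 [611.17454883 128.79553097  61.55716315]
 [616.9425169  128.93469664  62.30877498]
 [622.72451415 129.45862091  61.80125282]
 [628.3041302  129.23503911  63.70328664]
 [634.063732   129.7535881   63.20870556]
 [639.71903061
[... 1862 characters left out ...]
3, 34), (201, 577, 35), (207, 581, 34), (213, 584, 28), (219, 586, 13), (225, 589, 6), (231, 593, 1), (237, 598, 2), (243, 603, 2), (249, 608, 2), (255, 612, 2), (261, 617, 2), (267, 622, 1), (273, 626, 2), (279, 631, 2), (285, 636, 1), (291, 640, 3), (297, 645, 1), (303, 648, 12), (309, 654, 2), (315, 660, -1), (321, 664, -1), (327, 669, 0)]
170 [(195, 574, 37), (201, 577, 36), (207, 581, 36), (213, 585, 33), (219, 585, 7), (225, 590, 8), (231, 594, 3), (237, 599, 3), (243, 603, 2), (249, 608, 3), (255, 613, 3), (261, 617, 2), (267, 622, 3), (273, 627, 2), (279, 631, 3), (285, 636, 1), (291, 641, 2), (297, 646, 2), (303, 648, 13), (309, 655, 3), (315, 660, 0), (321, 665, 0), (327, 670, -1)]
```

```bash
python3 -m inch '[[40,0,0,-0.1,0],[40,0,0,-0.18,0],[40,0,0,-0.2,0],[40,0,0,-0.22,0],[40,0,0,-0.22,0]]'
python3 -m inch '[[75,0,0,0,0],[75,0,0,0,0],[75,0,0,0,0],[75,0,0,0,0],[75,0,0,0.3,0],[75,0,0,0.6,0],[75,0,0,0.6,0]]'
python3 -c "
from h import *
near('w4',25,60,70)"
```

```text
time: 7.35
ee_pos: [620.6, 4.8, 42.6]
eef_rot: [0.0, 0.683, 0.73, -0.0]
force: [-0.6, -0.7, -2.2]
opening: 0.516
grasp_force: 30.0
time: 8.05
ee_pos: [622.5, 5.0, 106.2]
eef_rot: [0.002, 0.683, 0.73, 0.002]
force: [0.7, -0.9, 0.4]
opening: 0.809
grasp_force: 0.0
tcp [621.7   4.8 104.5] tool x ang 93.8 t 8.1
[165 126  33  11] 323 c [560.1  71.2] size [16.8  7.1] ang 3.1 ztop 57.5 sat 9
[194 135  24  45] 681 c [576.7  42.8] size [18.1 24. ] ang 4.2 ztop 37.0 sat 85
[225 178  60  71] 1790 c [620.1   4.4] size [48.2 58.7] ang 3.9 ztop 44.9 sat 13
  d [-61.6  66.4] turn deg 89.3 units 1.984
  d [-45.  38.] turn deg 0.4 units 0.008
  d [-1.6 -0.3] turn deg 0.1 units 0.001
```

```bash
python3 -m inch '[[0,0.01,-0.3,0,0],[0,0.02,-0.6,0,0],[0,0.02,-0.62,0,0],[0,0.02,-0.62,-0.3,0],[0,0.02,-0.62,-0.64,0],[0,0.02,-0.62,-0.65,0],[0,0.02,-0.62,-0.65,0]]'
python3 -m inch '[[0,-0.01,0.15,0,0],[0,-0.02,0.3,0,0],[0,-0.03,0.45,0,0],[0,-0.04,0.6,0,0],[0,-0.05,0.75,0,0],[0,-0.06,0.9,0,0],[0,-0.065,1,0,0],[0,-0.065,1,0,0]]'
python3 -c "
from h import *
near('w5',25,60,80)"
```

```text
time: 8.8
ee_pos: [621.9, -56.6, 36.9]
eef_rot: [-0.001, 0.683, 0.731, -0.001]
force: [-0.1, 0.3, 0.5]
opening: 0.255
grasp_force: 0.0
time: 9.6
ee_pos: [615.9, 45.5, 37.6]
eef_rot: [-0.0, 0.682, 0.731, 0.0]
force: [-0.4, 0.4, -0.1]
opening: 0.002
grasp_force: 0.0
tcp [615.9  44.1  37.5] tool x ang 93.9 t 9.65
[194 164 109  95] 4238 c [598.4  70.8] size [24.9 67.5] ang 45.4 ztop 57.8 sat 15
[310 164  46  74] 1884 c [653.   87.3] size [15.  41.1] ang 34.6 ztop 59.0 sat 14
[102 194  84  48] 2129 c [552.6  71.7] size [32.4 23.6] ang 7.3 ztop 57.2 sat 12
[180 208  33  50] 1056 c [576.6  44.8] size [18.2 20.3] ang 4.3 ztop 36.9 sat 93
  d [-17.5  26.7] turn deg 41.5 units 0.922
  d [37.2 43.2] turn deg 30.7 units 0.682
  d [-63.3  27.6] turn deg -86.6 units -1.925
  d [-39.3   0.8] turn deg 0.3 units 0.008
```

```bash
python3 -m inch '[[0,0,0.12,0,0],[0,0,0.24,0,0],[0,0,0.36,0,0],[0,0,0.4,0,0],[0,0,0.4,0,0]]'
python3 -m inch '[[0,0,-0.2,0,0],[0,0,-0.4,0.3,0],[0,0,-0.4,0.7,0],[0,0,-0.4,0.7,0]]'
python3 -c "
from h import *
C,im,d=snap('wrist','w6');print(env.get_obs()['ee_pos'])"
```

```text
time: 10.15
ee_pos: [616.0, 84.3, 37.6]
eef_rot: [-0.0, 0.682, 0.731, 0.0]
force: [0.1, -0.0, -0.5]
opening: 0.008
grasp_force: 0.0
time: 10.55
ee_pos: [618.5, 41.9, 112.0]
eef_rot: [0.002, 0.684, 0.73, 0.002]
force: [0.0, -0.0, 0.2]
opening: 0.004
grasp_force: 0.0
[617.56298684  42.22220153 110.00706824]
```

View pics/w6.png

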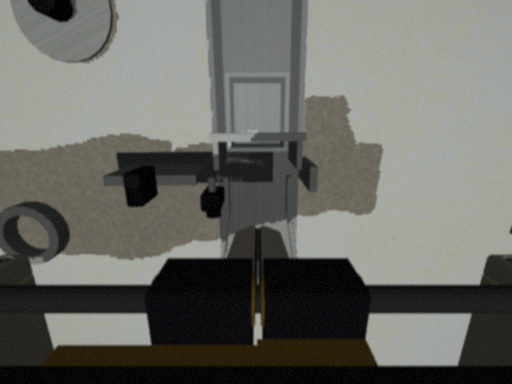

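The first mould stands under the hood. Its rim spans columns 225–291 and rows 75–148, with its rear edge just behind the hood strip.

```bash
python3 -c "
from h import *
C,im,d=load('w6'); print('rear',ray(C,258,149,46),'front',ray(C,258,75,46))"
python3 -m inch '[[75,-0.2,-0.4,0.4,0.1],[75,-0.4,-0.8,0.8,0.2],[75,-0.6,-1,0.9,0.3],[75,-0.8,-1,0.9,0.4],[75,-0.8,-1,0.9,0.5]]'
python3 -m inch '[[75,-0.3,-0.4,0,0],[75,-0.7,-0.8,0,0],[75,-0.78,-1,0,0.09],[75,-0.78,-1,0,0.09],[75,-0.78,-1,0,0.09]]'
python3 -m inch '[[75,0,-0.2,0,0],[75,0,-0.2,0,0],[75,0,-0.2,0,0]]'
python3 -c "
from h import *
near('w7',25,60,70)"
```

```text
rear [615.27974101  97.34673198  46.        ] front [611.78685321 151.24862045  46.        ]
time: 11.1
ee_pos: [533.2, -59.0, 197.5]
eef_rot: [-0.0, 0.527, 0.85, -0.001]
force: [0.7, 0.8, -0.1]
opening: 0.388
grasp_force: 0.0
time: 11.6
ee_pos: [457.8, -157.5, 197.1]
eef_rot: [-0.0, 0.498, 0.867, 0.0]
force: [-0.0, 1.1, 0.7]
opening: 0.792
grasp_force: 0.0
time: 11.9
ee_pos: [458.6, -176.0, 197.3]
eef_rot: [-0.0, 0.497, 0.868, 0.0]
force: [-0.1, 0.8, -0.0]
opening: 0.807
grasp_force: 0.0
tcp [ 458.5 -175.8  197.4] tool x ang 120.5 t 11.95
[228 178  41  49] 718 c [ 458.7 -198.9] size [48.  58.3] ang 29.7 ztop 40.9 sat 13
  d [  0.1 -23.1] turn deg -0.8 units -0.017
```

```bash
python3 -m inch '[[75,0,-0.23,-0.4,-0.02],[75,0,-0.23,-0.8,-0.02],[75,0,-0.23,-1,-0.02],[75,0,-0.23,-1,-0.02]]' 
python3 -m inch '[[75,0,0,-0.3,0],[75,0,0,-0.6,0],[75,0,0,-0.61,0],[75,0,0,-0.61,0]]' 
python3 -m inch '[[40,0,0,0,0],[40,0,0,0,0],[40,0,0,0,0],[40,0,0,0,0],[40,0,0,0,0],[40,0,0,0,0]]' 30
python3 -m inch '[[40,0,0,0.2,0],[40,0,0,0.5,0],[40,0,0,0.8,0],[40,0,0,0.8,0]]'
python3 -m inch '[[40,0.4,0.4,0,-0.18],[40,0.8,0.8,0,-0.36],[40,1,1,0,-0.54],[40,1,1,0,-0.58],[40,1,1,0,-0.58]]'
python3 -m inch '[[40,0.4,0.4,0,0],[40,0.62,0.8,0,0],[40,0.62,1,0,0],[40,0.62,1,0,0]]'
```

```text
time: 12.35
ee_pos: [457.2, -198.3, 95.3]
eef_rot: [-0.002, 0.503, 0.864, -0.0]
force: [0.8, 0.2, 0.2]
opening: 0.805
grasp_force: 0.0
time: 12.75
ee_pos: [458.5, -199.4, 37.4]
eef_rot: [-0.0, 0.503, 0.864, -0.0]
force: [0.5, -0.4, 0.6]
opening: 0.804
grasp_force: 0.0
time: 13.35
ee_pos: [458.6, -200.4, 37.3]
eef_rot: [0.001, 0.504, 0.864, 0.0]
force: [-0.5, -0.0, 8.9]
opening: 0.512
grasp_force: 30.0
time: 13.75
ee_pos: [459.2, -200.8, 119.5]
eef_rot: [0.002, 0.504, 0.864, 0.0]
force: [-0.4, -0.3, -1.8]
opening: 0.514
grasp_force: 30.0
time: 14.25
ee_pos: [557.8, -99.1, 115.5]
eef_rot: [-0.0, 0.685, 0.729, -0.001]
force: [-0.3, -0.6, -2.4]
opening: 0.514
grasp_force: 30.0
time: 14.65
ee_pos: [619.4, 2.7, 115.8]
eef_rot: [-0.001, 0.684, 0.73, 0.0]
force: [-1.0, -0.1, -2.1]
opening: 0.514
grasp_force: 30.0
```

```bash
python3 -m inch '[[40,0.01,0,-0.3,0],[40,0.01,0,-0.6,0],[40,0.01,0,-0.7,0],[40,0.01,0,-0.74,0],[40,0.01,0,-0.76,0],[40,0.01,0,-0.76,0]]'
python3 -m inch '[[75,0,0,0,0],[75,0,0,0,0],[75,0,0,0,0],[75,0,0,0,0],[75,0,0,0.3,0],[75,0,0,0.6,0],[75,0,0,0.6,0]]'
python3 -c "
from h import *
near('w8',25,60,60)"
```

```text
time: 15.25
ee_pos: [620.7, -1.5, 41.7]
eef_rot: [0.0, 0.686, 0.727, -0.0]
force: [0.2, -0.4, -2.8]
opening: 0.513
grasp_force: 30.0
time: 15.95
ee_pos: [623.0, 0.0, 104.1]
eef_rot: [0.002, 0.686, 0.728, 0.002]
force: [0.6, -0.5, 0.6]
opening: 0.804
grasp_force: 0.0
tcp [ 6.222e+02 -2.000e-01  1.025e+02] tool x ang 93.4 t 16.0
[192 139  25  36] 636 c [576.7  42.8] size [18.1 23.9] ang 3.4 ztop 37.1 sat 81
[225 179  60  71] 1813 c [ 6.203e+02 -6.000e-01] size [48.1 58.5] ang 3.6 ztop 44.9 sat 13
  d [-45.5  43. ] turn deg 0.1 units 0.001
  d [-1.9 -0.5] turn deg 0.3 units 0.006
```

Mould 2 is down on the landing and square to the lane. Push it in.

```bash
python3 -m inch '[[0,0.02,-0.3,0,0],[0,0.03,-0.55,0,0],[0,0.03,-0.57,0,0],[0,0.03,-0.57,-0.3,0],[0,0.03,-0.57,-0.62,0],[0,0.03,-0.57,-0.63,0],[0,0.03,-0.57,-0.63,0],[0,0.03,-0.57,-0.63,0]]'
python3 -m inch '[[0,-0.01,0.15,0,0],[0,-0.02,0.3,0,0],[0,-0.03,0.45,0,0],[0,-0.04,0.6,0,0],[0,-0.05,0.75,0,0],[0,-0.06,0.9,0,0],[0,-0.065,1,0,0],[0,-0.065,1,0,0]]'
python3 -m inch '[[0,-0.01,0.12,0,0],[0,-0.01,0.24,0,0],[0,-0.02,0.36,0,0],[0,-0.02,0.4,0,0],[0,-0.02,0.42,0,0],[0,-0.02,0.42,0,0]]'
python3 -m inch '[[0,0,-0.2,0,0],[0,0,-0.4,0.3,0],[0,0,-0.4,0.7,0],[0,0,-0.4,0.7,0]]'
python3 -c "
from h import *
C,im,d=snap('wrist','w9');print(env.get_obs()['ee_pos'])
C,im,d=snap('top','t2'); blobs('t',im,d,C,20,200,60,(400,700,-450,-100))"
```

```text
time: 16.8
ee_pos: [624.6, -56.7, 38.6]
eef_rot: [0.0, 0.686, 0.728, 0.0]
force: [-0.3, -1.4, 0.1]
opening: 0.17
grasp_force: 0.0
time: 17.6
ee_pos: [617.4, 45.4, 37.6]
eef_rot: [-0.0, 0.685, 0.729, 0.0]
force: [-0.2, -0.2, -0.1]
opening: 0.009
grasp_force: 0.0
time: 18.2
ee_pos: [615.5, 85.3, 37.6]
eef_rot: [-0.0, 0.686, 0.728, 0.0]
force: [0.2, 0.4, 0.4]
opening: 0.005
grasp_force: 0.0
time: 18.6
ee_pos: [618.2, 44.1, 112.0]
eef_rot: [0.002, 0.687, 0.727, 0.003]
force: [0.3, 0.8, 0.6]
opening: 0.007
grasp_force: 0.0
[617.21181357  44.40891605 110.08441629]
[316 129  25  13] 122 c [ 689.6 -161.1] size [64.2 19. ] ang 89.1 ztop 77.1 sat 5
[363 133  22   7] 74 c [ 694.2 -297.9] size [56.8  6.8] ang 85.1 ztop 44.1 sat 245
[410 135  18  14] 79 c [ 678.4 -422.2] size [48.5 22.4] ang 64.0 ztop 44.2 sat 255
[374 157  27  26] 152 c [ 597.9 -333.6] size [47.8 61.5] ang 37.4 ztop 43.4 sat 5
[380 206  25  24] 175 c [ 459.5 -340.5] size [59.5 49.5] ang 71.3 ztop 44.0 sat 6
```

View pics/w9.png

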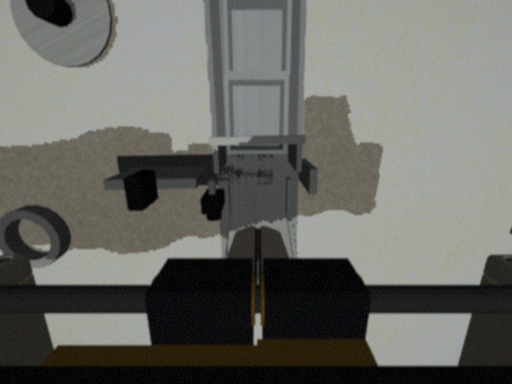

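Two moulds are now in a row under the hood, at rows 10–80 and 80–152.

```bash
python3 -m inch '[[75,0,-0.4,0.4,0.1],[75,0,-0.8,0.8,0.2],[75,0,-1,0.9,0.3],[75,0,-1,0.9,0.4]]'
python3 -m inch '[[75,0,-0.4,0,0.18],[75,-0.1,-0.8,0,0.3],[75,-0.2,-1,0,0.36],[75,-0.2,-1,0,0.36]]'
python3 -m inch '[[75,0,-0.4,0,0],[75,0,-0.8,0,0],[75,0,-1,0,0]]'
python3 -m inch '[[75,0,-0.4,0,0],[75,0,-0.6,0,0],[75,0,-0.6,0,0],[75,0,-0.6,0,0]]'
python3 -c "
from h import *
near('w10',25,60,80)"
```

```text
time: 19.1
ee_pos: [616.3, -60.4, 198.9]
eef_rot: [0.002, 0.565, 0.825, -0.0]
force: [-0.9, -0.2, -0.7]
opening: 0.301
grasp_force: 0.0
time: 19.5
ee_pos: [593.3, -159.3, 195.6]
eef_rot: [-0.001, 0.443, 0.896, -0.001]
force: [0.7, 0.5, -0.3]
opening: 0.645
grasp_force: 0.0
time: 19.8
ee_pos: [595.2, -257.8, 196.2]
eef_rot: [-0.001, 0.443, 0.897, -0.0]
force: [0.1, 0.5, 0.3]
opening: 0.8
grasp_force: 0.0
time: 20.2
ee_pos: [595.8, -313.7, 196.6]
eef_rot: [-0.001, 0.441, 0.897, 0.001]
force: [1.1, -0.7, -0.5]
opening: 0.806
grasp_force: 0.0
tcp [ 596.  -313.   196.9] tool x ang 127.7 t 20.25
[228 174  41  50] 753 c [ 596.3 -332.6] size [48.  58.7] ang 37.4 ztop 41.0 sat 12
  d [  0.3 -19.6] turn deg -0.3 units -0.007
```

```bash
python3 -m inch '[[75,0,-0.2,-0.4,0],[75,0,-0.2,-0.8,0],[75,0,-0.2,-1,0],[75,0,-0.2,-1,0]]' 
python3 -m inch '[[75,0,0,-0.3,0],[75,0,0,-0.6,0],[75,0,0,-0.61,0],[75,0,0,-0.61,0]]' 
python3 -m inch '[[40,0,0,0,0],[40,0,0,0,0],[40,0,0,0,0],[40,0,0,0,0],[40,0,0,0,0],[40,0,0,0,0]]' 30
python3 -m inch '[[40,0,0,0.2,0],[40,0,0,0.5,0],[40,0,0,0.8,0],[40,0,0,0.8,0]]'
python3 -m inch '[[40,0.1,0.4,0,-0.18],[40,0.2,0.8,0,-0.36],[40,0.24,1,0,-0.54],[40,0.24,1,0,-0.7],[40,0.24,1,0,-0.75]]'
python3 -m inch '[[40,0,0.4,0,0],[40,0,0.8,0,0],[40,0,1,0,0]]'
python3 -m inch '[[40,0,0.4,0,0],[40,0,0.8,0,0],[40,0,1,0,0]]'
python3 -m inch '[[40,0,0.2,0,0],[40,0,0.36,0,0],[40,0,0.36,0,0],[40,0,0.36,0,0]]'
```

```text
time: 20.65
ee_pos: [594.4, -332.3, 94.5]
eef_rot: [-0.003, 0.44, 0.898, 0.0]
force: [-0.6, 0.5, -0.1]
opening: 0.807
grasp_force: 0.0
time: 21.05
ee_pos: [596.4, -334.1, 37.8]
eef_rot: [0.0, 0.441, 0.898, 0.0]
force: [1.0, 0.3, -0.0]
opening: 0.809
grasp_force: 0.0
time: 21.65
ee_pos: [596.1, -335.3, 37.5]
eef_rot: [0.001, 0.442, 0.897, 0.0]
force: [-1.2, 0.6, 6.6]
opening: 0.512
grasp_force: 30.0
time: 22.05
ee_pos: [597.4, -335.9, 120.5]
eef_rot: [0.003, 0.442, 0.897, 0.0]
force: [0.9, 0.4, -1.8]
opening: 0.509
grasp_force: 30.0
time: 22.55
ee_pos: [619.4, -234.0, 115.9]
eef_rot: [-0.0, 0.683, 0.73, -0.0]
force: [0.2, -1.0, -1.1]
opening: 0.515
grasp_force: 30.0
time: 22.85
ee_pos: [619.1, -132.2, 116.0]
eef_rot: [-0.001, 0.682, 0.732, 0.0]
force: [-0.5, -0.4, -1.6]
opening: 0.518
grasp_force: 30.0
time: 23.15
ee_pos: [619.2, -32.1, 116.1]
eef_rot: [-0.001, 0.681, 0.732, 0.0]
force: [0.7, -0.3, -0.8]
opening: 0.514
grasp_force: 30.0
time: 23.55
ee_pos: [619.5, -0.3, 116.3]
eef_rot: [0.0, 0.683, 0.73, -0.0]
force: [0.8, 0.1, -2.0]
opening: 0.51
grasp_force: 30.0
```

```bash
python3 -m inch '[[40,0.01,0,-0.3,0],[40,0.01,0,-0.6,0],[40,0.01,0,-0.7,0],[40,0.01,0,-0.74,0],[40,0.01,0,-0.76,0],[40,0.01,0,-0.76,0]]'
python3 -m inch '[[75,0,0,0,0],[75,0,0,0,0],[75,0,0,0,0],[75,0,0,0,0],[75,0,0,0.3,0],[75,0,0,0.6,0],[75,0,0,0.6,0]]'
python3 -c "
from h import *
near('w11',25,60,60)"
```

```text
time: 24.15
ee_pos: [620.9, -0.1, 41.8]
eef_rot: [0.001, 0.683, 0.73, 0.0]
force: [1.2, -0.2, -1.1]
opening: 0.514
grasp_force: 30.0
time: 24.85
ee_pos: [622.6, 1.0, 104.1]
eef_rot: [0.002, 0.683, 0.73, 0.002]
force: [0.5, -0.9, 0.1]
opening: 0.8
grasp_force: 0.0
tcp [621.7   0.8 102.4] tool x ang 93.8 t 24.9
[193 139  25  37] 641 c [576.7  42.7] size [18.3 23.9] ang 4.9 ztop 37.2 sat 85
[226 177  60  72] 1827 c [620.4   1.4] size [48.2 58.8] ang 3.7 ztop 45.0 sat 13
  d [-45.   41.9] turn deg 1.1 units 0.024
  d [-1.3  0.6] turn deg -0.1 units -0.002
```

Mould 3 is square on the landing. Push it in, then go to D at (459.5,-340.5).

```bash
python3 -m inch '[[0,0.02,-0.3,0,0],[0,0.03,-0.55,0,0],[0,0.03,-0.57,0,0],[0,0.03,-0.57,-0.3,0],[0,0.03,-0.57,-0.62,0],[0,0.03,-0.57,-0.63,0],[0,0.03,-0.57,-0.63,0],[0,0.03,-0.57,-0.63,0]]'
python3 -m inch '[[0,-0.01,0.15,0,0],[0,-0.02,0.3,0,0],[0,-0.03,0.45,0,0],[0,-0.04,0.6,0,0],[0,-0.05,0.75,0,0],[0,-0.06,0.9,0,0],[0,-0.065,1,0,0],[0,-0.065,1,0,0]]'
python3 -m inch '[[0,-0.01,0.12,0,0],[0,-0.01,0.24,0,0],[0,-0.02,0.36,0,0],[0,-0.02,0.4,0,0],[0,-0.02,0.42,0,0],[0,-0.02,0.42,0,0]]'
python3 -m inch '[[0,0,-0.2,0,0],[0,0,-0.4,0.3,0],[0,0,-0.4,0.7,0],[0,0,-0.4,0.7,0]]'
python3 -c "
from h import *
C,im,d=snap('wrist','w12');print(env.get_obs()['ee_pos'])
C,im,d=snap('top','t3'); blobs('t',im,d,C,20,200,60,(400,700,-450,-100))
P=cloud(C,d); print('cover knob'); blobs('t',im,d,C,20,60,15,(380,520,120,280))"
```

```text
time: 25.7
ee_pos: [624.1, -55.7, 38.5]
eef_rot: [0.0, 0.683, 0.731, 0.0]
force: [0.7, 0.5, -0.4]
opening: 0.165
grasp_force: 0.0
time: 26.5
ee_pos: [617.0, 46.1, 37.6]
eef_rot: [-0.0, 0.682, 0.731, 0.0]
force: [0.2, -0.3, 0.5]
opening: 0.006
grasp_force: 0.0
time: 27.1
ee_pos: [615.0, 86.4, 37.6]
eef_rot: [-0.0, 0.683, 0.731, 0.0]
force: [0.1, 0.4, -0.1]
opening: 0.001
grasp_force: 0.0
time: 27.5
ee_pos: [617.6, 45.5, 112.0]
eef_rot: [0.002, 0.684, 0.73, 0.003]
force: [1.0, 0.3, 0.4]
opening: 0.004
grasp_force: 0.0
[616.64350204  45.7845063  110.00417388]
[313 129  29  13] 163 c [ 689.9 -158.4] size [19.2 74.4] ang 0.1 ztop 75.0 sat 5
[363 134  22   6] 71 c [ 694.4 -298. ] size [56.7  9.1] ang 89.2 ztop 43.0 sat 244
[408 135  20  14] 79 c [ 677.6 -421.9] size [48.4 24.9] ang 63.6 ztop 43.0 sat 255
[378 206  27  24] 187 c [ 459.9 -340.2] size [59.5 49.1] ang 69.6 ztop 43.7 sat 5
cover knob
[196 214   8   8] 50 c [450.3 194.8] size [19.9 19.6] ang 46.1 ztop 34.0 sat 20
```

View pics/w12.png

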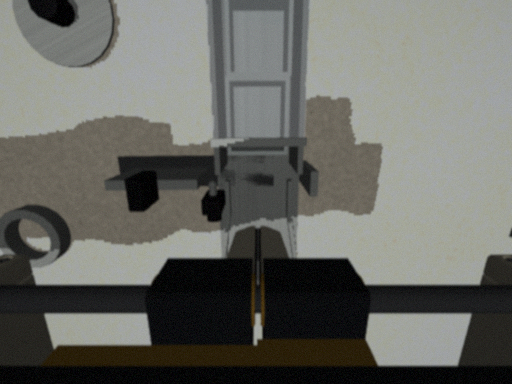

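Three moulds are in a row, and the rear one ends at row 153 behind the strip.

```bash
python3 -m inch '[[75,0,-0.4,0.4,-0.1],[75,-0.2,-0.8,0.8,-0.2],[75,-0.4,-1,0.9,-0.3],[75,-0.4,-1,0.9,-0.4]]'
python3 -m inch '[[75,-0.2,-0.4,0,-0.14],[75,-0.5,-0.8,0,-0.14],[75,-0.5,-1,0,-0.14]]'
python3 -m inch '[[75,-0.3,-0.4,0,0],[75,-0.68,-0.8,0,0],[75,-0.68,-1,0,0]]'
python3 -m inch '[[75,0,-0.4,0,0],[75,0,-0.6,0,0],[75,0,-0.65,0,0],[75,0,-0.65,0,0]]'
python3 -c "
from h import *
near('w13',25,60,80)"
```

```text
time: 28.0
ee_pos: [572.8, -59.2, 198.9]
eef_rot: [0.001, 0.792, 0.611, -0.001]
force: [0.7, -0.7, 0.5]
opening: 0.3
grasp_force: 0.0
time: 28.3
ee_pos: [520.5, -157.1, 196.2]
eef_rot: [-0.001, 0.822, 0.569, -0.002]
force: [0.5, 0.5, 0.3]
opening: 0.559
grasp_force: 0.0
time: 28.6
ee_pos: [452.1, -256.1, 196.2]
eef_rot: [-0.002, 0.822, 0.569, -0.002]
force: [1.4, 0.2, 1.0]
opening: 0.785
grasp_force: 0.0
time: 29.0
ee_pos: [456.8, -318.9, 196.5]
eef_rot: [-0.001, 0.822, 0.57, -0.0]
force: [-0.3, 0.3, -0.3]
opening: 0.806
grasp_force: 0.0
tcp [ 456.9 -317.9  196.7] tool x ang 69.6 t 29.05
[246 176  42  50] 745 c [ 459.2 -339.6] size [58.6 48. ] ang 69.9 ztop 41.2 sat 11
  d [  2.2 -21.6] turn deg 0.3 units 0.006
```

```bash
python3 -m inch '[[75,0.02,-0.22,-0.4,0],[75,0.02,-0.22,-0.8,0],[75,0.02,-0.22,-1,0],[75,0.02,-0.22,-1,0]]' 
python3 -m inch '[[75,0,0,-0.3,0],[75,0,0,-0.6,0],[75,0,0,-0.61,0],[75,0,0,-0.61,0]]' 
python3 -m inch '[[40,0,0,0,0],[40,0,0,0,0],[40,0,0,0,0],[40,0,0,0,0],[40,0,0,0,0],[40,0,0,0,0]]' 30
python3 -m inch '[[40,0,0,0.2,0],[40,0,0,0.5,0],[40,0,0,0.8,0],[40,0,0,0.8,0]]'
python3 -m inch '[[40,0.2,0.4,0,0.18],[40,0.4,0.8,0,0.36],[40,0.6,1,0,0.53],[40,0.6,1,0,0.53]]'
python3 -m inch '[[40,0.3,0.4,0,0],[40,0.6,0.8,0,0],[40,0.6,1,0,0]]'
python3 -m inch '[[40,0.2,0.4,0,0],[40,0.42,0.8,0,0],[40,0.42,1,0,0]]'
python3 -m inch '[[40,0,0.2,0,0],[40,0,0.4,0,0],[40,0,0.4,0,0],[40,0,0.4,0,0]]'
```

```text
time: 29.45
ee_pos: [458.2, -338.3, 94.9]
eef_rot: [-0.003, 0.821, 0.571, -0.001]
force: [0.3, 0.8, -0.2]
opening: 0.807
grasp_force: 0.0
time: 29.85
ee_pos: [459.5, -340.4, 37.5]
eef_rot: [-0.0, 0.821, 0.571, 0.0]
force: [-0.3, 0.4, 0.5]
opening: 0.803
grasp_force: 0.0
time: 30.45
ee_pos: [459.3, -341.5, 37.4]
eef_rot: [0.001, 0.821, 0.57, 0.0]
force: [-0.3, 0.2, 7.9]
opening: 0.515
grasp_force: 30.0
time: 30.85
ee_pos: [460.3, -342.3, 119.9]
eef_rot: [0.002, 0.822, 0.57, 0.001]
force: [-0.1, -0.8, -2.1]
opening: 0.511
grasp_force: 30.0
time: 31.25
ee_pos: [521.9, -236.8, 115.9]
eef_rot: [-0.0, 0.682, 0.731, 0.002]
force: [-0.2, 0.7, -2.0]
opening: 0.512
grasp_force: 30.0
time: 31.55
ee_pos: [582.7, -137.2, 115.9]
eef_rot: [0.0, 0.685, 0.728, 0.002]
force: [0.7, 0.5, -1.7]
opening: 0.517
grasp_force: 30.0
time: 31.85
ee_pos: [623.3, -37.1, 115.7]
eef_rot: [-0.0, 0.685, 0.728, 0.001]
force: [-0.6, 0.9, -3.0]
opening: 0.516
grasp_force: 30.0
time: 32.25
ee_pos: [620.5, -1.9, 115.8]
eef_rot: [-0.0, 0.686, 0.728, -0.001]
force: [-0.1, -0.6, -1.6]
opening: 0.516
grasp_force: 30.0
```

```bash
python3 -m inch '[[40,0,0,-0.3,0],[40,0,0,-0.6,0],[40,0,0,-0.7,0],[40,0,0,-0.74,0],[40,0,0,-0.76,0],[40,0,0,-0.76,0]]'
python3 -m inch '[[75,0,0,0,0],[75,0,0,0,0],[75,0,0,0,0],[75,0,0,0,0],[75,0,0,0.3,0],[75,0,0,0.6,0],[75,0,0,0.6,0]]'
python3 -c "
from h import *
near('w14',25,60,60)"
```

```text
time: 32.85
ee_pos: [621.3, -2.2, 41.7]
eef_rot: [0.0, 0.686, 0.727, 0.0]
force: [-0.6, -0.2, -0.7]
opening: 0.511
grasp_force: 30.0
time: 33.55
ee_pos: [623.1, -1.1, 104.1]
eef_rot: [0.002, 0.686, 0.728, 0.002]
force: [-0.7, -0.2, -0.2]
opening: 0.804
grasp_force: 0.0
tcp [622.3  -1.2 102.5] tool x ang 93.4 t 33.6
[192 139  25  35] 636 c [576.7  42.6] size [18.2 24. ] ang 4.3 ztop 37.2 sat 78
[225 177  60  72] 1829 c [ 6.209e+02 -6.000e-01] size [48.2 59. ] ang 3.6 ztop 44.9 sat 13
  d [-45.6  43.8] turn deg 1.0 units 0.021
  d [-1.4  0.7] turn deg 0.2 units 0.005
```

```bash
python3 -m inch '[[0,0.02,-0.3,0,0],[0,0.03,-0.55,0,0],[0,0.03,-0.56,0,0],[0,0.03,-0.56,-0.3,0],[0,0.03,-0.56,-0.62,0],[0,0.03,-0.56,-0.63,0],[0,0.03,-0.56,-0.63,0],[0,0.03,-0.56,-0.63,0]]'
python3 -m inch '[[0,-0.01,0.15,0,0],[0,-0.02,0.3,0,0],[0,-0.03,0.45,0,0],[0,-0.04,0.6,0,0],[0,-0.05,0.75,0,0],[0,-0.06,0.9,0,0],[0,-0.065,1,0,0],[0,-0.065,1,0,0]]'
python3 -m inch '[[0,-0.01,0.12,0,0],[0,-0.01,0.24,0,0],[0,-0.02,0.36,0,0],[0,-0.02,0.43,0,0],[0,-0.02,0.44,0,0],[0,-0.02,0.44,0,0]]'
python3 -m inch '[[0,0,-0.2,0,0],[0,0,-0.4,0.3,0],[0,0,-0.4,0.7,0],[0,0,-0.4,0.7,0]]'
python3 -c "
from h import *
C,im,d=snap('wrist','w15');print(env.get_obs()['ee_pos'])
P=cloud(C,d); k=(im.max(-1)<45)&(P[...,2]>70)&(P[...,2]<100)
print('tab',[np.percentile(P[k][:,i],[2,50,98]) for i in range(3)])
"
```

```text
time: 34.4
ee_pos: [624.6, -56.8, 38.5]
eef_rot: [0.0, 0.686, 0.728, 0.0]
force: [0.9, -0.2, 0.5]
opening: 0.167
grasp_force: 0.0
time: 35.2
ee_pos: [617.4, 45.1, 37.6]
eef_rot: [-0.0, 0.685, 0.728, 0.0]
force: [0.4, -0.2, -0.2]
opening: 0.005
grasp_force: 0.0
time: 35.8
ee_pos: [615.5, 87.3, 37.5]
eef_rot: [-0.0, 0.686, 0.728, 0.0]
force: [-1.2, -0.3, 0.7]
opening: 0.007
grasp_force: 0.0
time: 36.2
ee_pos: [618.0, 46.4, 111.8]
eef_rot: [0.002, 0.687, 0.727, 0.003]
force: [0.6, 0.5, 0.9]
opening: 0.004
grasp_force: 0.0
[617.05071361  46.77664629 109.8870357 ]
tab [array([527.54239118, 535.61935578, 539.2651931 ]), array([57.99566404, 71.16757817, 81.44688979]), array([70.92767337, 85.88007199, 88.33032063])]
```

View pics/w15.png

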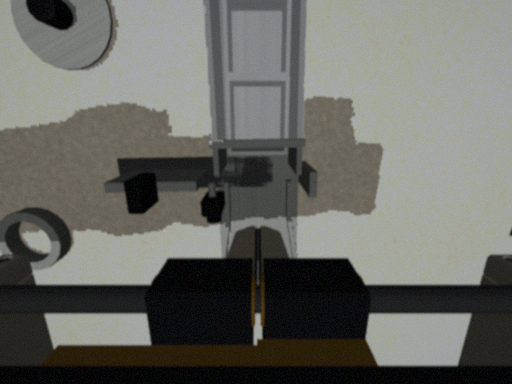

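All four moulds are under the hood, and the rear edge of the last is hidden beneath the strip at row 141. The gate tab is at (141,193). Next I'll shut the gate.

```bash
python3 -m inch '[[0,-0.2,0,0.3,0],[0,-0.6,0.1,0.4,0],[0,-1,0.2,0.4,0],[0,-1,0.2,0.4,0]]'
python3 -m inch '[[0,-0.3,0,0,0],[0,-0.34,0,-0.2,0],[0,-0.34,0,-0.5,0],[0,-0.34,0,-0.65,0],[0,-0.34,0,-0.65,0],[0,-0.34,0,-0.65,0]]'
python3 -m inch '[[0,0.1,0.01,0,0],[0,0.2,0.01,0,0],[0,0.3,0.02,0,0],[0,0.4,0.03,0,0],[0,0.5,0.03,0,0],[0,0.5,0.03,0,0]]'
python3 -c "
from h import *
C,im,d=snap('wrist','w16');print(env.get_obs()['ee_pos'])"
```

```text
time: 36.65
ee_pos: [509.8, 67.9, 147.0]
eef_rot: [-0.002, 0.685, 0.729, -0.002]
force: [0.6, -0.4, -0.6]
opening: 0.007
grasp_force: 0.0
time: 37.25
ee_pos: [481.5, 67.0, 82.1]
eef_rot: [-0.0, 0.686, 0.728, -0.001]
force: [-0.8, -0.6, 0.7]
opening: 0.007
grasp_force: 0.0
time: 37.85
ee_pos: [533.2, 70.0, 82.7]
eef_rot: [0.0, 0.686, 0.728, 0.001]
force: [-0.5, -0.0, -0.4]
opening: 0.006
grasp_force: 0.0
[532.78930843  69.94926251  82.64810887]
```

View pics/w16.png

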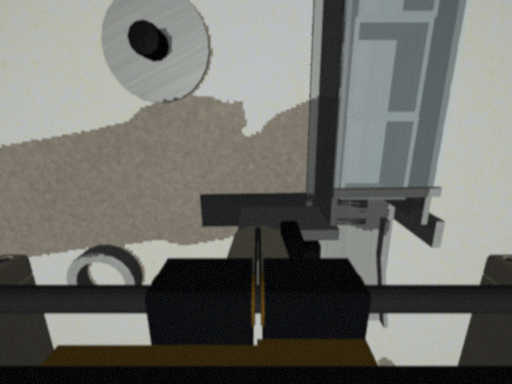

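The tab at (303,243) is in contact with the finger's right side, and the gate has begun to slide.

```bash
python3 -m inch '[[0,0.08,0,0,0],[0,0.16,0.01,0,0],[0,0.24,0.02,0,0],[0,0.32,0.02,0,0],[0,0.4,0.03,0,0],[0,0.45,0.03,0,0]]'
for i in 1 2 3 4 5; do python3 -m inch '[[0,0.02,0,0,0],[0,0.03,0,0,0],[0,0.03,0,0,0]]' | grep -E 'ee_pos|^force'; done
```

```text
time: 38.5
ee_pos: [575.1, 72.7, 82.5]
eef_rot: [-0.001, 0.686, 0.728, -0.002]
force: [-7.1, 0.7, 4.8]
opening: 0.001
grasp_force: 3.7
ee_pos: [579.2, 73.0, 82.5]
force: [-4.4, 0.6, 1.0]
ee_pos: [582.5, 73.2, 82.5]
force: [-4.5, 2.0, 1.9]
ee_pos: [585.6, 73.4, 82.5]
force: [-4.6, 2.6, 0.3]
ee_pos: [589.1, 73.6, 82.5]
force: [-2.5, 1.7, 0.6]
ee_pos: [592.3, 72.8, 82.6]
force: [-0.9, 0.5, -0.9]
```

```bash
for i in 1 2; do python3 -m inch '[[0,0.02,0,0,0],[0,0.02,0,0,0]]' | grep -E 'ee_pos|^force'; done
python3 -c "
from h import *
C,im,d=snap('wrist','w17')
C,im,d=snap('top','t17');cv2.imwrite('pics/t17c.png',cv2.resize(im[130:220,160:300],None,fx=5,fy=5,interpolation=cv2.INTER_CUBIC))"
```

```text
ee_pos: [593.7, 72.9, 82.6]
force: [-2.0, 1.9, 1.3]
ee_pos: [595.6, 73.0, 82.6]
force: [-3.3, 1.0, 1.4]
```

View pics/w17.png

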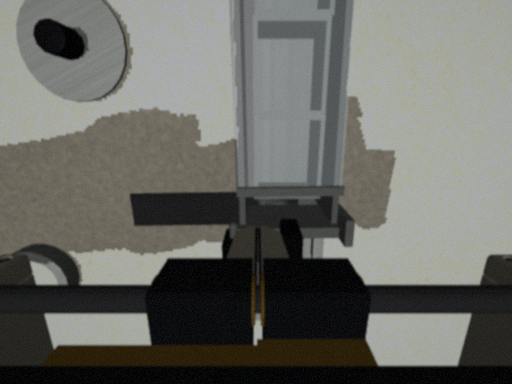

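The tab is now at (291,240) and the panel is nearly at the post at (346,230). I'll keep edging until the stop is felt.

```bash
for i in 1 2 3 4 5; do python3 -m inch '[[0,0.01,0,0,0],[0,0.015,0,0,0]]' | grep -E 'ee_pos|^force'; done
```

```text
ee_pos: [595.8, 72.9, 82.6]
force: [-8.8, 2.8, 4.5]
ee_pos: [595.9, 72.9, 82.5]
force: [-13.2, 2.6, 9.9]
ee_pos: [596.1, 72.9, 82.5]
force: [-17.3, 2.4, 13.4]
ee_pos: [596.2, 72.8, 82.5]
force: [-21.6, 4.1, 17.1]
ee_pos: [596.3, 72.8, 82.5]
force: [-26.6, 3.7, 21.1]
```

The force ramp shows the gate is against its stop. Now back off and go to the cover.

```bash
python3 -m inch '[[0,-0.1,0,0,0],[0,-0.25,0,0,0],[0,-0.25,0,0.4,0],[0,-0.25,0,0.9,0],[0,-0.25,0,1,0],[0,-0.25,0,1,0]]'
python3 -c "
from h import *
C,im,d=snap('wrist','w18')
P=cloud(C,d); k=(im.max(-1)<45)&(P[...,2]>75)&(P[...,2]<100)&(P[...,1]>50)&(P[...,1]<100)
print('tab',[np.percentile(P[k][:,i],[2,50,98]) for i in range(3)]); print(env.get_obs()['ee_pos'])"
python3 -m inch '[[50,-0.4,0.4,0,0],[50,-0.8,0.8,0,0],[50,-1,0.97,0,0],[50,-1,0.97,0,0]]'
python3 -m inch '[[50,-0.2,0,0,0],[50,-0.2,0,0,0],[50,-0.2,0,0,0]]'
python3 -c "
from h import *
near('w19',20,60,60); C,im,d=load('w19')
P=cloud(C,d)
g=((P[...,2]>4)&(P[...,2]<16)&(abs(P[...,0]-450)<70)&(abs(P[...,1]-195)<70)).astype(np.uint8)
c=max(cv2.findContours(g,0,2)[0],key=cv2.contourArea); (u,v),r=cv2.minEnclosingCircle(c); print('disc',ray(C,u,v,10),r,cv2.fitEllipse(c))
b=((im.max(-1)<60)&(P[...,2]>15)&(P[...,2]<45)&(abs(P[...,0]-450)<50)&(abs(P[...,1]-195)<50)); t=P[b]; print('knob',len(t),t[t[:,2]>26].mean(0) if len(t) else '',np.percentile(t[:,2],95))
"
```

```text
time: 42.1
ee_pos: [580.1, 72.4, 184.9]
eef_rot: [0.002, 0.686, 0.727, 0.002]
force: [-0.2, -0.4, -0.5]
opening: 0.003
grasp_force: 0.0
tab [array([609.92361807, 615.21452119, 620.81730528]), array([65.37474536, 78.13214205, 87.78555599]), array([76.48914195, 86.04666343, 87.3661097 ])]
[578.98781823  72.20243526 183.13728661]
time: 42.55
ee_pos: [473.8, 173.0, 181.0]
eef_rot: [-0.001, 0.683, 0.73, -0.001]
force: [0.4, 1.7, -0.1]
opening: 0.299
grasp_force: 0.0
time: 42.85
ee_pos: [458.6, 169.2, 181.8]
eef_rot: [-0.0, 0.686, 0.728, -0.0]
force: [-0.1, -0.6, -0.4]
opening: 0.524
grasp_force: 0.0
tcp [459.  169.3 182. ] tool x ang 93.3 t 42.9
[242 154  19  21] 295 c [449.  197.2] size [20.7 20.6] ang 48.0 ztop 31.3 sat 80
  d [-10.   27.9] turn deg -45.4 units -1.008
disc [449.02522453 198.47886314  10.        ] 32.94184875488281 ((251.4432373046875, 160.47447204589844), (64.51608276367188, 64.8709487915039), 119.7424087524414)
knob 305 [449.0236612  197.12567488  30.33500725] 31.527118389287217
```

View pics/w18.png

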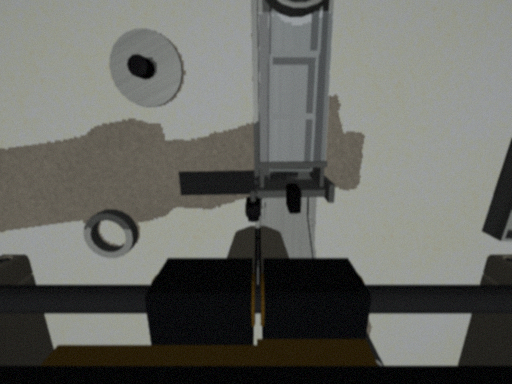

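View pics/w19.png

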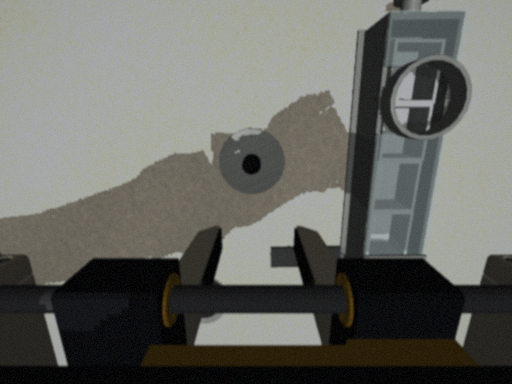

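The gate is shut: the tab at (293,197) sits on the chest's centre line with the catch knob at (253,207) behind it. In the second picture the cover is at (251,161) and the port rim at about (427,97).

```bash
python3 -m inch '[[50,-0.1,0.28,-0.3,0],[50,-0.1,0.28,-0.7,0],[50,-0.1,0.28,-1,0],[50,-0.1,0.28,-1,0]]'
python3 -m inch '[[50,0,0,-0.3,0],[50,0,0,-0.48,0],[50,0,0,-0.53,0],[50,0,0,-0.53,0]]'
python3 -m inch '[[10,0,0,0,0],[10,0,0,0,0],[10,0,0,0,0],[10,0,0,0,0],[10,0,0,0,0],[10,0,0,0,0]]' 30
python3 -m inch '[[10,0,0,0.2,0],[10,0,0,0.5,0],[10,0,0,1,0],[10,0,0,1,0]]'
python3 -m inch '[[10,0,0,0.3,0],[10,0.4,0.1,0.4,0],[10,0.8,0.2,0.4,0],[10,0.8,0.2,0.4,0],[10,0.8,0.2,0.4,0]]'
python3 -c "
from h import *
C,im,d=snap('wrist','w20'); print(env.get_obs()['ee_pos'])"
```

```text
time: 43.3
ee_pos: [447.4, 197.0, 79.3]
eef_rot: [-0.001, 0.686, 0.728, -0.003]
force: [0.0, -0.1, 0.3]
opening: 0.535
grasp_force: 0.0
time: 43.7
ee_pos: [448.7, 197.6, 29.9]
eef_rot: [0.0, 0.686, 0.728, -0.0]
force: [1.3, -0.1, 0.3]
opening: 0.538
grasp_force: 0.0
time: 44.3
ee_pos: [448.5, 197.9, 30.2]
eef_rot: [0.0, 0.686, 0.728, 0.0]
force: [-0.1, -0.9, 7.7]
opening: 0.228
grasp_force: 30.0
time: 44.7
ee_pos: [449.9, 198.7, 134.2]
eef_rot: [0.001, 0.686, 0.728, 0.003]
force: [0.5, 0.4, -2.3]
opening: 0.231
grasp_force: 30.0
time: 45.2
ee_pos: [527.9, 217.4, 168.5]
eef_rot: [-0.0, 0.686, 0.728, -0.001]
force: [-0.8, -0.3, -2.0]
opening: 0.228
grasp_force: 30.0
[526.93455281 217.25551562 168.54403931]
```

View pics/w20.png

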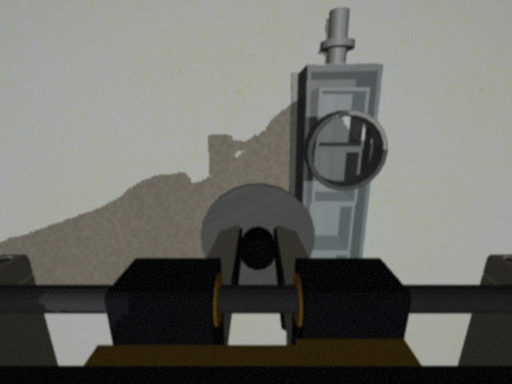

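The cover is held level, with its knob at (258,248). The port rim is centred near (347,149).

```bash
cat >> h.py <<'E'
def port(tag):
    C,im,d=load(tag); P=cloud(C,d); v,u=np.mgrid[:384,:512]
    g=((P[...,2]>81)&(P[...,2]<92)&(abs(P[...,0]-602)<50)&(abs(P[...,1]-272)<50))
    t=P[g]; print('rim z',np.median(t[:,2]),len(t))
    q=np.array([ray(C,a,b,86)[:2] for a,b in zip(u[g],v[g])],np.float32)
    c,r=cv2.minEnclosingCircle(q); a,*_=np.linalg.lstsq(np.c_[2*q,np.ones(len(q))],(q**2).sum(1),rcond=None)
    print('rim circle',c,r,'lsq',a[:2]); return C,im,d,P
E
python3 - <<'E'
from h import *
C,im,d,P=port('w20'); e=np.array([526.9,217.3,168.5])
g=((P[...,2]>e[2]-28)&(P[...,2]<e[2]-12)&(abs(P[...,0]-e[0])<55)&(abs(P[...,1]-e[1])<55))
t=P[g]; print('disc z',np.median(t[:,2]),len(t)); A=np.c_[t[:,:2]-e[:2],np.ones(len(t))]; print('tilt',np.linalg.lstsq(A,t[:,2],rcond=None)[0])
print('disc x range',t[:,0].min()-e[0],t[:,0].max()-e[0],'y max',t[:,1].max()-e[1])
E
```

```text
rim z 84.13872988808274 1339
rim circle (600.6339111328125, 273.251220703125) 34.63888931274414 lsq [600.56947419 273.40690313]
disc z 146.7733150018856 5483
tilt [-3.17113463e-03 -2.95659325e-03  1.47056786e+02]
disc x range -38.779588119716436 40.22720331808 y max 38.39687397053058
```

```bash
python3 -m inch '[[10,0.3,0.2,0,0],[10,0.6,0.3,0,0],[10,0.7,0.34,0,0],[10,0.7,0.34,0,0],[10,0.7,0.34,0,0]]'
python3 -c "
from h import *
C,im,d=snap('wrist','w21'); print(env.get_obs()['ee_pos']); port('w21')"
```

```text
time: 45.75
ee_pos: [596.2, 251.1, 168.9]
eef_rot: [-0.0, 0.686, 0.728, -0.001]
force: [-0.9, -0.6, -2.2]
opening: 0.23
grasp_force: 30.0
[596.18182747 251.12695852 169.16549572]
rim z 84.34498659289957 695
rim circle (601.7149658203125, 274.0243225097656) 34.335289001464844 lsq [601.63990408 274.14116121]
```

```bash
python3 -m inch '[[10,0.05,0.15,0,0],[10,0.05,0.24,0,0],[10,0.05,0.24,-0.2,0],[10,0.05,0.24,-0.45,0],[10,0.05,0.24,-0.47,0],[10,0.05,0.24,-0.47,0]]'
for i in 1 2 3 4; do python3 -m inch '[[10,0,0,-0.02,0],[10,0,0,-0.03,0],[10,0,0,-0.03,0]]' | grep -E 'ee_pos|^force'; done
```

```text
time: 46.4
ee_pos: [602.5, 276.5, 122.4]
eef_rot: [-0.0, 0.686, 0.728, -0.001]
force: [0.1, 0.4, -0.1]
opening: 0.232
grasp_force: 30.0
ee_pos: [603.3, 275.9, 120.3]
force: [0.3, 0.7, -1.4]
ee_pos: [603.0, 275.7, 116.5]
force: [0.4, -0.1, -1.4]
ee_pos: [602.9, 275.7, 113.4]
force: [0.6, -0.5, -1.8]
ee_pos: [603.0, 275.8, 110.4]
force: [-0.7, -0.4, -0.7]
```

```bash
for i in 1 2; do python3 -m inch '[[10,0,0,-0.01,0],[10,0,0,-0.01,0]]' | grep -E 'ee_pos|^force'; done
python3 -m inch '[[50,0,0,0,0],[50,0,0,0,0],[50,0,0,0,0],[50,0,0,0,0],[50,0,0,0,0],[50,0,0,0.2,0],[50,0,0,0.5,0],[50,0,0,0.9,0],[50,0,0,0.9,0]]'
python3 -m inch '[[50,0,-0.4,0,0],[50,0,-0.8,0,0],[50,0,-1,0,0],[50,0,-1,0,0]]'
python3 - <<'E'
from h import *
C,im,d=snap('wrist','w22'); P=cloud(C,d); e=env.get_obs()['ee_pos']; print(e)
g=((P[...,2]>84)&(P[...,2]<95)&(abs(P[...,0]-602)<50)&(abs(P[...,1]-274)<50)); t=P[g]
c=max(cv2.findContours(g.astype(np.uint8),0,2)[0],key=cv2.contourArea); q=np.array([ray(C,*k[0],90)[:2] for k in c],np.float32); print('disc',cv2.minEnclosingCircle(q),len(t))
A=np.c_[t[:,:2]-[602,274],np.ones(len(t))]; print('plane',np.linalg.lstsq(A,t[:,2],rcond=None)[0])
k=(im.max(-1)<45)&(P[...,2]>75)&(P[...,2]<100)&(P[...,1]>50)&(P[...,1]<100)
print('tab',[np.percentile(P[k][:,i],[2,50,98]) for i in range(3)] if k.any() else None)
E
```

```text
ee_pos: [603.0, 275.8, 110.3]
force: [-1.5, -0.5, 4.3]
ee_pos: [603.1, 275.8, 110.2]
force: [-3.5, -1.6, 12.7]
time: 48.9
ee_pos: [605.3, 277.2, 203.7]
eef_rot: [0.001, 0.686, 0.728, 0.004]
force: [0.2, 0.2, 0.7]
opening: 0.537
grasp_force: 0.0
time: 49.3
ee_pos: [603.3, 171.4, 198.2]
eef_rot: [0.001, 0.688, 0.726, -0.001]
force: [-0.1, -0.2, -0.2]
opening: 0.537
grasp_force: 0.0
[603.18498736 174.08421424 198.32339736]
disc ((602.5330200195312, 274.02813720703125), 39.52521896362305) 5952
plane [-1.41824209e-03  2.15109988e-03  8.86232138e+01]
tab [array([611.09847704, 615.84048593, 620.76222392]), array([71.32891573, 82.90525195, 88.17345951]), array([76.00892759, 85.71547369, 87.11029201])]
```

View pics/w22.png

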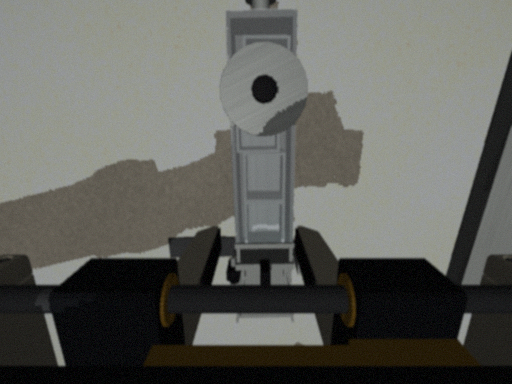

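The cover lies level on the port at (264,88). The gate tab at (265,270) is on the lane's centre line, and the four moulds are lined up under the hood.

```bash
python3 -c "
from cell import env
print(env.finish_job())"
```

```text
the job is handed in; nothing more can be done
None
```

I handed the job in at about 49 s with all four moulds under the hood, the gate pushed shut against its stop past the catch, and the cover seated level on the port; no verdict came back.

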